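Run a twist-lid coffee grinder at its half-way mark

TASK

Grind a short burst of coffee: first throw the grinder's side lever into the notch marked orange, then take the white lid, fit it into the grinder with its orange arrow at the white open mark, press it fully home and twist it clockwise against its spring to the orange half-way mark, never on towards the red mark where it clicks into its lock. The program finishes while still gripping the lid and holding it still at the orange mark, fully home; do not let go, and leave the mug, the clip tin, the stapler and the other things on the desk where they are.

Things in the scene. Friction and masses are not known exactly. Their poses are not given: they have to be found in the camera images.
- grinder: coffee grinder fixed to the desk: upright aluminium tower, 100 mm across, black collar on top (z = 110 mm), on a grey foot 130 x 222 x 20 mm that reaches out under the lever to the tower's -y side. Origin: on the tower's axis at the underside; z up; -x is the front, with the open mark. The lid's origin is at z = 94 mm here when it is fully home (flange on the collar)
- collar_centre (a point): centre, at the collar's top (110 mm up), of its round grey-rimmed opening 58 mm across, which has two notches 17 mm wide at the grinder's +y and -y for the lid's lugs; axes as the grinder's. Below the 8 mm thick collar the lugs can turn only clockwise seen from above (a stop bars the other way). The plug has about 2.5 mm play to each side
- open_mark (a point): inner end of the white open mark, on the collar's top 41 mm from the axis: the lid's arrow must be here (within about 3 mm) for the lugs to enter the notches
- half_mark (a point): inner end of the orange half-way mark, on the collar's top 41 mm from the axis, 0.60 rad clockwise of the open mark seen from above
- lock_mark (a point): inner end of the red lock mark, on the collar's top 41 mm from the axis, 1.25 rad clockwise of the open mark; a spring ball resists from about 0.78 rad of lid turn and clicks at about 1.0 rad
- grind_lever (a joint): side lever, rad: swings about a level axis along the grinder's y, 40 mm up, at x = 0, y = -120 mm of its frame; 0 upright, positive leans to the grinder's +x (its back). Spring notches at -0.6, -0.2, 0.2, 0.6: it snaps into the nearest; about 5 N at the knob throws it to the next. Starts in a negative notch; the one marked orange is +0.2
- lever_knob (a point): centre of the lever's white knob, a level cylinder along the grinder's y, 18 mm thick and 26 mm long, 75 mm from the lever's axis; its stem is 8 mm thick, and two round cheeks of 30 mm radius flank the lever's root (their top 70 mm up)
- orange_notch (a point): the notch marked orange on the rim of the lever's cheeks, 30 mm from the lever's axis; axes as the grinder's. The lever leans over it at +0.2 rad
- start_ring (a joint): hidden ring in the collar, rad, 0 at rest; the lid's lugs meet it after about 0.15 rad of clockwise turn and push it on against a return spring (0.06 Nm at first, 0.12 Nm at the half-way mark, where it reads about 0.45). If the lid is let go it turns back. 0.85 is the lock's click
- lid: white bayonet lid, 0.10 to 0.17 kg, standing on its plug. Origin: centre of the plug's underside; z up. Plug 53 mm across, 16 mm deep, two lugs at its foot to +y and -y (10 wide, 6 high, 69 mm over both); flange 82 mm across, z 16 to 22 mm; grip bar 60 mm along x, 14 mm thick, up to z = 48 mm. Orange arrow towards -x. At the open mark its axes agree with the grinder's
- lid_arrow (a point): tip of the lid's orange arrow, at the flange's rim 41 mm from the axis towards -x, z = 16 mm (the flange's underside)
- lid_grip (a point): where to grip the lid: middle of the bar, z = 43 mm (fingertips then end 2 mm above the flange when they reach 19 mm deeper)
- mug: blue ceramic mug, 80 mm across, 92 mm tall, loose bystander; origin under its centre
- tin: round tin with green lid, 69 mm across, 27 mm tall, loose bystander (not the grinder's lid); origin under its centre
- stapler: red stapler, 36 x 155 x 48 mm, loose bystander; origin under its centre
Mind the look-alikes: they are no part of the job. Several things look just like the lid: the one meant starts farthest to the robot's right.

How it is judged (in metres and radians):
On the way, in this order (a step that is already met when the one before it is completed fails the run):
1. the lever rests in the orange notch while the lid is still away from the grinder (value of joint grind_lever between 0.12 and 0.28 rad and horizontal distance between lid and collar_centre above 0.05 m), for 0.3 s.
2. the lid is fully home in the collar with its arrow at the open mark (z of lid in the frame of grinder below 0.0965 m and horizontal distance between lid and collar_centre below 0.005 m and horizontal distance between lid_arrow and open_mark below 0.012 m), for 0.1 s.
At the end, for the whole second after the job is handed in: Lever in the orange notch (0.2 rad +-0.08); lid fully home in the collar (height +-2.5 mm, 5 mm of the axis, level) with its arrow within 6 mm of the orange half-way mark, start ring pushed on past 0.25 rad; the fingers still grip the lid (over 2 N) and hold it still (value of joint grind_lever between 0.12 and 0.28 rad and z of lid in the frame of grinder between 0.0915 and 0.0965 m and horizontal distance between lid and collar_centre below 0.005 m and angle between lid's own z axis and vertical below 0.07 rad and horizontal distance between lid_arrow and half_mark below 0.006 m and value of joint start_ring above 0.25 rad and contact force between the fingers and lid above 2 N and angular speed of lid below 0.5 rad/s and linear speed of lid below 0.02 m/s); the arm keeps its last pose, push and grip.
It fails at once if the lid was twisted on into the lock's click (value of joint start_ring above 0.85 rad).
It fails at once if the mug, tin or stapler was moved more than 30 mm (distance of any of mug, tin, stapler from where it was at the start of the episode above 0.03 m).
It also fails if it takes over 61 s, if anything falls off the work surface, if the arm or the gripper's body presses on something with over 40 N, if the wrist force passes 120 N, or if a joint passes its speed limit or range.

ROBOT

A 6-joint arm with a two-finger parallel gripper is mounted at the origin on the work surface; the furniture and walls round the work are solid. World frame = base frame: x ahead of the robot, y to its left, z up, the work surface at z = 0. Lengths are in m, angles in degrees, forces in N, time in s.
With the tool pointing down it reaches from about 0.4 to 0.825 m from the base axis. Payload 7 kg.
Tool frame: the origin (TCP) lies at the very end of the fingers, on their centre line; the grasp point (between the pads) lies 19 mm behind it (r.grip_depth is the distance from the TCP to the grasp point, in m); z points along the fingers, y is the line along which they close (so a half turn about z gives the same grasp; the last joint's range is limited). The gripper opens to 88 mm and grips with 3 to 60 N. Pads are 19 mm wide; open, the fingers measure 130 mm over their backs; the gripper's body (78 mm by 193 mm) begins 47 mm behind the grasp point.
Start: joints at [-54.712, 20.546, 0.682, 0, -70.136, -16.507], TCP at [0.217, -0.639, 0.227] pointing down, gripper open.
Joint ranges: [-176.03, 176.03], [-82.01, 121.73], [-58.28, 71.71], [-173.87, 95.51], [-174.79, -0.11], [-173.66, 173.66]. Speed limits (degrees/s): [136.94, 136.94, 172.46, 180, 180, 180].

INTERFACE

Orientations are given as [roll, pitch, yaw] about the fixed x, y, z axes, in that order (R = Rz(yaw) Ry(pitch) Rx(roll)).
In Python, from plant import r gives the robot as it stands.
- The arm moves only by the tool play_rows, never from a script. Its argument "rows" is a list that holds one entry, the list of rows, each a list of 5 numbers: the closure, from 0 (fully open) to 1 (shut), then the shift along the tool's x, y, z each as a share of 0.5 m, from -1 to 1, then the turn about the tool's z as a share of 1.5 rad, from -1 to 1. A call has exactly 8 rows; each row is the pose to reach, as a shift and turn from the pose commanded when the call began, along the tool's axes at that moment; what a row does not reach only later rows make up. A row lasts 1/12 s, in which the tool goes at most 41.7 mm and 7.16 degrees, less where a joint would pass 70% of its speed; a pose out of reach is approached as far as the arm can. A call with a number of a shift or a turn outside -1 to 1 is refused whole. A call with a gripper value outside its range is refused whole. The fingers move at their own pace and stop on an object; "squeeze" is the grip in N (left out, the last holds). Time passes only in rows, so rows that repeat a pose let the fingers close, or fill a call up. It gives the time, the measured TCP pose, the force, the opening and the grip force at its end, in the units of the state.
- r.get_state(): the state, without advancing time (a new reading comes with each control period).
- r.capture(name): name is "scene" or "top" or "wrist"; returns the picture (384x512x3 uint8, red, green, blue); there is no depth.
- r.camera_info(name): a dict with "fovy" (degrees; the focal length in pixels is half the picture's height over the tangent of half this angle, whatever the lens; pixels are square), "cx", "cy" (the principal point, pixels), "pose" (4x4, takes a point from camera to world coordinates). Camera axes: x right, y down, z forward; pixel columns grow to the right and rows downward; lengths in m; the calibration is good to about 2 mm. A picture is of the moment at which its call begins: read the wrist's pose just before it. camera_info takes no time and is no camera call; for the wrist camera it gives the pose at the moment of the call.
- r.close_job(): hands the job in; it is judged then, once.
The state is a dict: "time_s": time; "joints": joint angles; "qd": joint speeds; "joint_torque": joint torques, N m; "tcp_pos": TCP position; "eef_rot": TCP orientation; "contact_force": force on the tool from outside, world axes, zero at the start; "moment": the same for the moment, N m; "gripper_width": finger opening in m; "gripper_force": force on a finger pad.
Only numpy, scipy, OpenCV 4.12 (cv2) and the standard library are available. Lean on these libraries where they do the work, as an engineer would, in place of code of your own. Each camera call takes 0.05 s, during which the arm holds its last target. There are 200 camera calls.

## Working session

There is one attempt and no reset: what is moved stays moved. The work goes in short steps, Python scripts to look and compute and a tool call to move; the robot and the scene stay as the last step left them, time stands still between calls to the robot, and variables do not carry over. Pictures are saved under pics/ and viewed, at most 10 in all, crops included, and the job is handed in when it is done.

Besides the shell and the picture viewer there is one more tool, called after ">>>" as name(argument=value, ...) on one line, values as JSON. play_rows: Moves the arm, as the interface text tells. Its arguments: {"type":"object","properties":{"rows":{"type":"array","items":{"type":"array","items":{"type":"array","items":{"type":"number"}}}},"squeeze":{"type":"number"}},"required":["rows"]}

```bash
ls; mkdir -p pics; python3 - <<'E'
from plant import r
import cv2,numpy as np
s=r.get_state(); print({k:np.round(v,3).tolist() for k,v in s.items()})
a=[]
for n in ["scene","top","wrist"]:
    i=r.camera_info(n); im=r.capture(n); cv2.imwrite(f"pics/{n}0.png",im[:,:,::-1])
    print(n,i["fovy"],i["cx"],i["cy"],np.round(i["pose"],3).tolist()); a.append(im[:,:,::-1])
E
```

```text
pics
{'time_s': 0.0, 'joints': [-54.711, 20.592, 0.632, -0.018, -70.136, -16.505], 'qd': [0.083, 0.037, 0.039, 0.098, -0.078, 0.021], 'joint_torque': [0.0, -58.272, 29.305, 6.997, 0.007, -0.0], 'tcp_pos': [0.217, -0.639, 0.226], 'eef_rot': [179.904, -0.011, -161.223], 'contact_force': [-0.495, -0.637, -0.426], 'moment': [0.042, 0.026, -0.002], 'gripper_force': 0.0, 'gripper_width': 0.087}
scene 52.93942827799651 256.68973270036 187.78964696249773 [[-0.521, -0.526, 0.672, -0.427], [-0.854, 0.338, -0.397, 0.55], [-0.018, -0.78, -0.625, 0.881], [0.0, 0.0, 0.0, 1.0]]
top 54.284685994746056 252.45215245874735 194.6280048372928 [[0.019, -0.996, 0.09, 0.306], [-0.999, -0.022, -0.03, 0.045], [0.032, -0.089, -0.996, 1.364], [0.0, 0.0, 0.0, 1.0]]
wrist 70.38885585904326 256.519542856917 189.09646239419527 [[-0.321, 0.912, 0.254, 0.148], [0.947, 0.309, 0.088, -0.662], [0.001, 0.269, -0.963, 0.384], [0.0, 0.0, 0.0, 1.0]]
```

View pics/scene0.png

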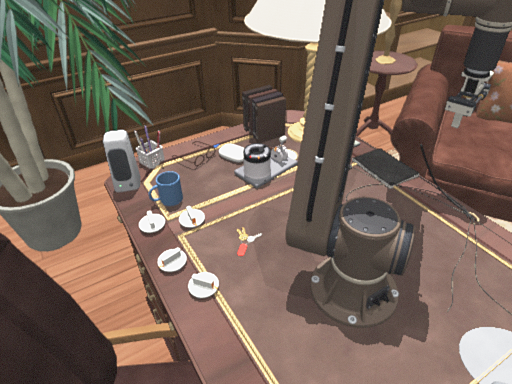

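View pics/top0.png

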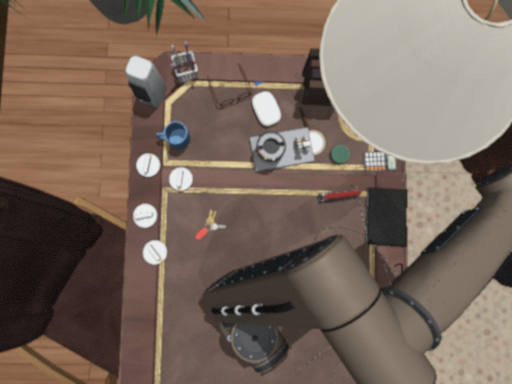

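The scene view shows the grinder at (258,165) and four lids at (152,222), (191,217), (172,260) and (203,285). In the top view the lids are at (148,165), (180,179), (145,215) and (154,252), the grinder at (270,148), and an unidentified white disc at (316,142). I'll zoom in on these.

```bash
python3 - <<'E'
import cv2,numpy as np
t=cv2.imread("pics/top0.png");s=cv2.imread("pics/scene0.png")
a=cv2.resize(t[115:185,230:370],(800,400)[:2],interpolation=cv2.INTER_CUBIC)
a=cv2.resize(t[110:182,240:340],(400,288),interpolation=cv2.INTER_CUBIC)
b=cv2.resize(s[130:202,220:320],(400,288),interpolation=cv2.INTER_CUBIC)
c=cv2.resize(t[140:275,125:200],(167,300),interpolation=cv2.INTER_CUBIC)
d=cv2.resize(s[195:305,130:230],(273,300),interpolation=cv2.INTER_CUBIC)
w=cv2.resize(cv2.imread("pics/wrist0.png"),(360,270))
o=np.zeros((600,800,3),np.uint8);o[:288,:400]=a;o[:288,400:]=b;o[300:,:167]=c;o[300:,167:440]=d;o[300:570,440:]=w
cv2.imwrite("pics/z1.png",o)
E
```

```text
(no output)
```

View pics/z1.png

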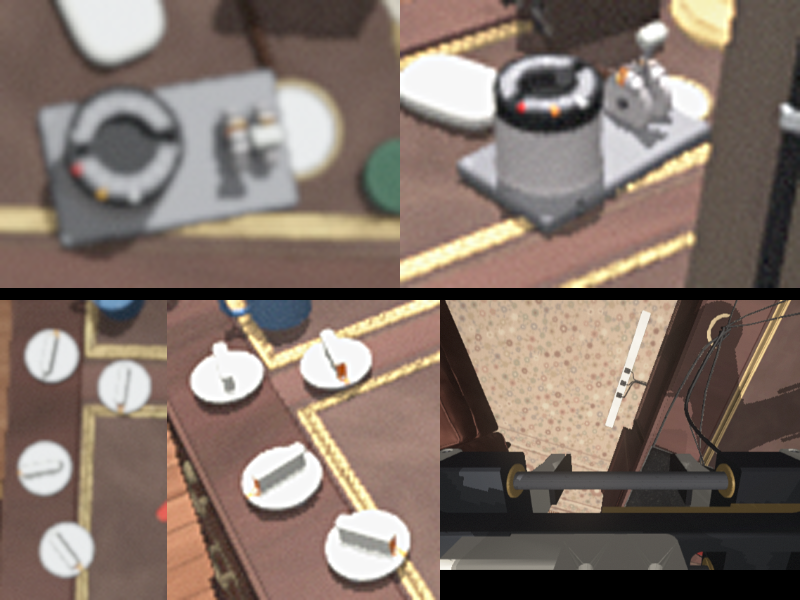

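The zoom shows that the disc right of the grinder is a flat coaster. The target is therefore the rightmost lid, at top (180,179), with its arrow pointing to −x. The grinder's open mark faces the robot, and the lever leans forward. Next come rough positions from two views.

```bash
cat > h.py <<'E'
import numpy as np,cv2
from plant import r
def ray(i,u,v,h=384):
    f=h/2/np.tan(np.radians(i["fovy"]/2)); P=np.array(i["pose"])
    d=P[:3,:3]@np.array([(u-i["cx"])/f,(v-i["cy"])/f,1]); return P[:3,3],d/np.linalg.norm(d)
def onz(i,uv,z):
    o,d=ray(i,*uv); return o+d*(z-o[2])/d[2]
def tri(rays):
    A=sum(np.eye(3)-np.outer(d,d) for o,d in rays); b=sum((np.eye(3)-np.outer(d,d))@o for o,d in rays)
    p=np.linalg.solve(A,b); return p,[float(np.linalg.norm(np.cross(p-o,d))) for o,d in rays]
def blobs(im,lo,hi,box=None,amin=4):
    h=cv2.cvtColor(im,cv2.COLOR_RGB2HSV); m=cv2.inRange(h,lo,hi)
    if box: k=np.zeros_like(m); x0,y0,x1,y1=box; k[y0:y1,x0:x1]=255; m&=k
    n,l,s,c=cv2.connectedComponentsWithStats(m); return [(int(s[j,4]),np.round(c[j],1).tolist(),s[j,:4].tolist()) for j in range(1,n) if s[j,4]>=amin],l
OR=((5,120,120),(22,255,255)); RED=((0,150,100),(4,255,255)); WH=((0,0,150),(180,45,255))
E
python3 - <<'E'
from h import *
t=cv2.imread("pics/top0.png")[:,:,::-1].copy();s=cv2.imread("pics/scene0.png")[:,:,::-1].copy()
it,js=r.camera_info("top"),r.camera_info("scene")
for n,im,b,l in(("top",t,(255,120,325,170),(165,163,198,195)),("scene",s,(235,130,300,190),(176,203,208,230))):
    for k,c in(("or",OR),("red",((0,110,90),(5,255,255))),("red2",((170,110,90),(180,255,255))),("wh",WH)):
        print(n,k,blobs(im,*c,b)[0],blobs(im,*c,l)[0])
for uv in((160,179),(180,179),):print(onz(it,uv,.022))
E
```

```text
top or [] []
top red [] []
top red2 [] []
top wh [(75, [268.3, 121.7], [260, 120, 19, 6]), (1028, [300.7, 145.5], [277, 128, 47, 39]), (115, [269.0, 137.8], [258, 133, 24, 12]), (17, [255.5, 140.3], [255, 137, 3, 10]), (126, [272.4, 153.3], [260, 147, 24, 13])] [(461, [180.5, 178.2], [169, 167, 24, 24])]
scene or [(6, [275.0, 148.3], [274, 147, 3, 4]), (4, [258.5, 157.5], [258, 157, 2, 2])] [(12, [193.3, 220.7], [192, 219, 4, 5])]
scene red [] []
scene red2 [] []
scene wh [(30, [282.6, 137.8], [279, 135, 8, 6]), (135, [238.8, 152.7], [235, 144, 9, 17]), (64, [252.0, 147.1], [245, 144, 18, 10]), (334, [282.9, 161.5], [270, 145, 27, 32]), (64, [262.1, 153.0], [251, 147, 18, 11]), (36, [279.5, 151.6], [276, 146, 8, 12]), (14, [272.9, 153.7], [271, 151, 6, 6]), (234, [256.3, 171.3], [246, 163, 23, 16]), (68, [240.3, 170.4], [235, 165, 10, 12]), (4, [243.0, 188.5], [242, 188, 3, 2])] [(369, [190.9, 216.7], [179, 205, 26, 22])]
[0.47596115 0.33735965 0.022     ]
[0.47761962 0.26607747 0.022     ]
```

```bash
python3 - <<'E'
from h import *
it,js=r.camera_info("top"),r.camera_info("scene")
for n,a,b in(("knob",(306.2,143.8),(282.6,137.8)),("collar",(270.5,146.5),(257.5,149.7)),("lid",(180.5,178.2),(190.9,216.7)),
  ("orange",(265.5,158.2),(258.5,157.5)),("red",(259.5,152),(250,156.7)),("white",(274.5,158.2),(265,156))):
    print(n,[np.round(x,4) for x in tri([ray(it,*a),ray(js,*b)])])
print("foot",[np.round(onz(it,(240+u/4,110+v/4),.02)[:2],3) for u,v in((40,105),(272,70),(297,207),(66,243))])
print("orange notch",onz(it,(240+236/4,110+125/4),.07))
print("bystand",[np.round(onz(it,uv,z)[:2],3) for uv,z in(((341,154),.027),((340,196),.05),((176,134),.09))])
E
```

```text
knob [array([ 0.5956, -0.1716,  0.1193]), array([0.0001, 0.0001])]
collar [array([ 0.5832, -0.0516,  0.1155]), array([0.0013, 0.0013])]
lid [array([0.4809, 0.2651, 0.0236]), array([0.0011, 0.0011])]
orange [array([ 0.5446, -0.0342,  0.1099]), array([0.0005, 0.0005])]
red [array([ 0.5661, -0.0128,  0.1089]), array([0.0013, 0.0013])]
white [array([ 0.5472, -0.0644,  0.1037]), array([0.0017, 0.0017])]
foot [array([0.641, 0.018]), array([ 0.68 , -0.195]), array([ 0.553, -0.219]), array([ 0.514, -0.008])]
orange notch [ 0.61545476 -0.15463883  0.07      ]
bystand [array([ 0.582, -0.316]), array([ 0.426, -0.306]), array([0.625, 0.274])]
```

>>> play_rows(rows=[[[0,-0.48,0.4,-0.2,-0.6],[0,-0.48,0.4,-0.2,-0.6],[0,-0.48,0.4,-0.2,-0.6],[0,-0.48,0.4,-0.2,-0.6],[0,-0.48,0.4,-0.2,-0.6],[0,-0.48,0.4,-0.2,-0.6],[0,-0.48,0.4,-0.2,-0.6],[0,-0.48,0.4,-0.2,-0.6]]])

```text
time_s: 0.82
tcp_pos: [0.3808, -0.3704, 0.3275]
eef_rot: [-180.0, 0.0, -109.2]
contact_force: [0.8, -0.2, 0.6]
gripper_width: 0.0878
gripper_force: 0.0
```

>>> play_rows(rows=[[[0,-0.7,-0.14,0,-0.34],[0,-0.7,-0.14,0,-0.34],[0,-0.7,-0.14,0,-0.34],[0,-0.7,-0.14,0,-0.34],[0,-0.7,-0.14,0,-0.34],[0,-0.7,-0.14,0,-0.34],[0,-0.7,-0.14,0,-0.34],[0,-0.7,-0.14,0,-0.34]]])

```text
time_s: 1.48
tcp_pos: [0.5521, -0.0845, 0.3267]
eef_rot: [-180.0, 0.0, -80.4]
contact_force: [0.7, -0.9, 0.7]
gripper_width: 0.0878
gripper_force: 0.0
```

```bash
python3 - <<'E'
from h import *
import pickle
s=r.get_state(); print(s["joints"],s["tcp_pos"],s["eef_rot"])
i=r.camera_info("wrist"); im=r.capture("wrist"); pickle.dump((i,im),open("w1.pkl","wb"))
cv2.imwrite("pics/w1.png",im[:,:,::-1])
E
```

```text
[ 1.13811541e+01  6.68072670e+00 -4.71023881e+00 -5.86716009e-03
 -7.85917821e+01 -1.79388393e+00] [ 0.55209258 -0.08447604  0.32669252] [-1.79982936e+02  6.28884121e-03 -8.04138886e+01]
```

View pics/w1.png

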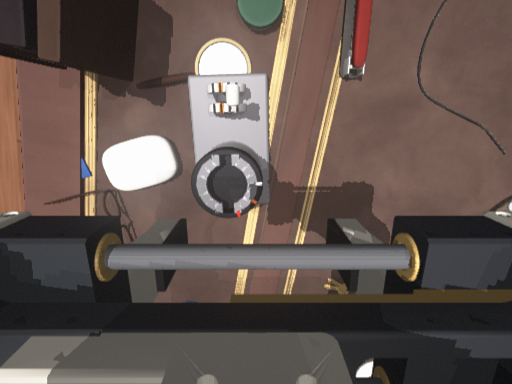

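The wrist view shows the collar at (227,182), the white, orange and red marks at (260,184), (254,203) and (238,213), and the knob at (233,95).

```bash
python3 - <<'E'
from h import *
import pickle
i,im=pickle.load(open("w1.pkl","rb"))
for n,c in(("or",((5,130,120),(25,255,255))),("red",((0,150,120),(4,255,255))),("red2",((172,150,120),(180,255,255))),("wh",((0,0,200),(180,30,255)))):
    print(n,blobs(im,*c,(188,70,272,222),3)[0])
g=cv2.cvtColor(im,cv2.COLOR_RGB2GRAY)
k=cv2.inRange(g,0,60); m=np.zeros_like(k);m[143:219,186:270]=k[143:219,186:270]
n,l,st,c=cv2.connectedComponentsWithStats(m);j=1+np.argmax(st[1:,4]);print(st[j])
cs,_=cv2.findContours((l==j).astype(np.uint8),cv2.RETR_EXTERNAL,cv2.CHAIN_APPROX_NONE)
el=cv2.fitEllipse(cv2.convexHull(max(cs,key=len)));print(el)
cen=onz(i,el[0],.11);print("collar",cen)
k=cv2.inRange(g,0,50)
for uv in((260.5,184),(254.5,203.5),(238.5,213)):
    p=onz(i,uv,.11);v=p-cen;print(p,np.linalg.norm(v[:2]),np.degrees(np.arctan2(-v[1],-v[0])))
cr=cv2.resize(im[65:225,180:280],(500,800)[:2],interpolation=cv2.INTER_CUBIC)
cr=cv2.resize(im[65:145,190:270],(380,380),interpolation=cv2.INTER_CUBIC);c2=cv2.resize(im[140:220,185:270],(404,380),interpolation=cv2.INTER_CUBIC)
cv2.imwrite("pics/w1z.png",np.hstack([cr,c2])[:,:,::-1])
E
```

```text
or [(5, [218.0, 85.0], [218, 83, 1, 5]), (8, [221.0, 86.5], [221, 83, 1, 8]), (11, [222.3, 108.5], [222, 104, 2, 9]), (18, [253.8, 201.1], [252, 199, 5, 5])]
red [(16, [238.2, 213.6], [237, 211, 4, 6])]
red2 []
wh [(210, [221.3, 71.7], [199, 70, 49, 5]), (3540, [224.3, 109.6], [190, 76, 75, 75]), (8, [235.6, 155.6], [234, 155, 4, 3]), (14, [236.7, 162.8], [235, 159, 4, 7]), (20, [213.6, 163.6], [211, 161, 6, 6]), (25, [244.7, 167.4], [242, 164, 7, 8]), (18, [207.3, 169.5], [205, 167, 5, 6]), (14, [202.8, 176.7], [200, 175, 6, 5]), (13, [247.8, 175.6], [246, 174, 5, 4]), (17, [258.4, 182.9], [256, 182, 6, 3]), (9, [205.6, 192.6], [204, 191, 4, 4]), (6, [247.5, 191.0], [247, 190, 2, 3]), (15, [244.7, 198.3], [243, 196, 5, 5]), (6, [215.7, 204.7], [215, 204, 3, 3]), (3, [240.3, 206.0], [240, 205, 2, 3])]
[201 155  36  62 444]
((260.8785400390625, 168.27474975585938), (68.216796875, 138.09632873535156), 55.509586334228516)
collar [ 0.54512034 -0.08329411  0.11      ]
[ 0.54177945 -0.06081121  0.11      ] 0.022729766100803902 -81.54789374132694
[ 0.54539625 -0.03057653  0.11      ] 0.05271829539068379 -90.29986856900761
[ 0.56610543 -0.01220721  0.11      ] 0.07411963851018519 -106.44678082777574
```

View pics/w1z.png

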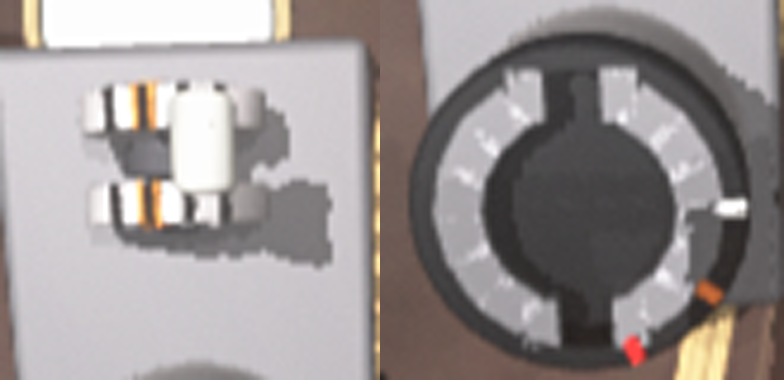

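The crops show the collar rim spanning image columns 191–263 and rows 147–217. The knob is at (232.7,94.5), and the orange notch lies to its left, towards +x.

```bash
cat > m.py <<'E'
from h import *
import pickle
i,im=pickle.load(open("w1.pkl","rb"))
c=onz(i,(227,182.1),.11);print("collar",c,"r px->",[np.linalg.norm(onz(i,p,.11)-c) for p in((191.3,182.1),(262.6,182.1),(227,146.9),(227,217.2))])
for uv,off in(((255.7,183.6),0),((252.1,200.6),.6),((237.4,211.1),1.25)):
    v=onz(i,uv,.11)-c;print("inner r",np.linalg.norm(v[:2]),"grinder yaw",np.degrees(np.arctan2(-v[1],-v[0])+off))
js=r.camera_info("scene");it=r.camera_info("top")
k=tri([ray(i,232.7,94.5),ray(js,282.6,137.8)]);print("knob",k)
print("knob3",tri([ray(i,232.7,94.5),ray(js,282.6,137.8),ray(it,306.2,143.8)]))
for n,a,b,d in(("orange",(254.0,201.4),(258.5,157.5),(265.5,158.2)),("collar",(227,182.1),(257.5,149.7),(270.5,146.5))):print(n,tri([ray(i,*a),ray(js,*b),ray(it,*d)]))
g=[onz(i,(190+u/4.75,65+v/4.75),.02)[:2] for u,v in((0,50),(365,42))];print("foot end",g,np.degrees(np.arctan2(*(g[0]-g[1])[::-1])))
for y in(np.radians(9),np.radians(10.4)):
    a=c[:2]+.12*np.array([np.sin(y),-np.cos(y)]);d=k[0][:2]-a;print("lever axis",a,"knob lean x,y",d@[np.cos(y),np.sin(y)],d@[-np.sin(y),np.cos(y)],"target .2:",a+.0149*np.array([np.cos(y),np.sin(y)]))
E
python3 m.py
```

```text
collar [ 0.58913719 -0.05564235  0.11      ] r px-> [np.float64(0.050685195830161366), np.float64(0.05052755511443939), np.float64(0.049736306134536196), np.float64(0.05326478779078155)]
inner r 0.040792331021437596 grinder yaw 6.4917578277825925
inner r 0.04495139770405394 grinder yaw 6.115108479817546
inner r 0.04587156808565812 grinder yaw 8.873586154318097
knob (array([ 0.59736094, -0.17294309,  0.11795965]), [0.0001995814199850205, 0.0001995814199848757])
knob3 (array([ 0.59662624, -0.1724339 ,  0.11823791]), [0.0008804754665345104, 0.0003096573976026455, 0.0010136288857576327])
orange (array([ 0.54551953, -0.03407005,  0.10936973]), [0.001263013581776285, 3.555740085567102e-05, 0.0012500834344563647])
collar (array([ 0.5870423 , -0.05407505,  0.11102484]), [0.0027142361758401845, 0.0016641422257427266, 0.003744420458631169])
foot end [array([ 0.67735665, -0.19481171]), array([ 0.5574265 , -0.21751771])] 10.720738496428604
lever axis [ 0.60790933 -0.17416495] knob lean x,y -0.010227381616886936 0.002856953853354146 target .2: [ 0.62262588 -0.17183408]
lever axis [ 0.61079949 -0.17367093] knob lean x,y -0.013086388411761856 0.0031417994593912076 target .2: [ 0.6254547  -0.17098119]
```

>>> play_rows(rows=[[[0,0.192,-0.11,0,0],[0,0.192,-0.11,0,0],[0,0.192,-0.11,0.06,0],[0,0.192,-0.11,0.14,0],[0,0.192,-0.11,0.22,0],[0,0.192,-0.11,0.3,0],[0,0.192,-0.11,0.37,0],[0,0.192,-0.11,0.37,0]]])

```text
time_s: 2.2
tcp_pos: [0.6168, -0.1716, 0.1333]
eef_rot: [179.3, 0.2, -80.5]
contact_force: [-1.4, 0.2, -1.3]
gripper_width: 0.0878
gripper_force: 0.0
```

```bash
python3 - <<'E'
from h import *
s=r.get_state(); print(s["tcp_pos"],s["eef_rot"])
a=r.capture("scene")[110:202,210:325];b=r.capture("wrist")
cv2.imwrite("pics/a2.png",np.hstack([cv2.resize(a,(460,368)),cv2.resize(b[0:384,100:420],(307,368))])[:,:,::-1])
E
```

```text
[ 0.61677328 -0.17157974  0.13329455] [179.29000218   0.23098335 -80.52852962]
```

View pics/a2.png

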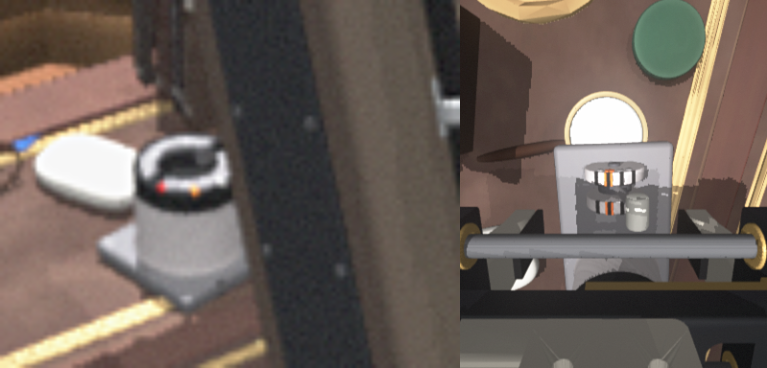

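The knob is between the fingers, so I lower and close at the orange-notch position.

>>> play_rows(rows=[[[0,0,-0.004,0.04,0],[0,0,-0.004,0.085,0],[0,0,-0.004,0.085,0],[0,0,-0.004,0.085,0],[0.4,0,-0.004,0.085,0],[0.6,0,-0.004,0.085,0],[0.9,0,-0.004,0.085,0],[1,0,-0.004,0.085,0]]], squeeze=15)

```text
time_s: 2.97
tcp_pos: [0.6242, -0.1719, 0.1004]
eef_rot: [-179.9, -0.0, -80.4]
contact_force: [-1.6, -0.1, 1.8]
gripper_width: 0.0661
gripper_force: 1.1
```

>>> play_rows(rows=[[[1,0,0,0,0],[1,0,0,0,0],[1,0,0,0,0],[1,0,0,0,0],[1,0,0,0,0],[1,0,0,0,0],[1,0,0,0,0],[1,0,0,0,0]]])

```text
time_s: 3.63
tcp_pos: [0.6251, -0.1716, 0.0994]
eef_rot: [-179.9, -0.0, -80.4]
contact_force: [2.8, 0.2, -0.8]
gripper_width: 0.0176
gripper_force: 15.0
```

>>> play_rows(rows=[[[0,0,0,0,0],[0,0,0,0,0],[0,0,0,0,0],[0,0,0,0,0],[0,0,0,0,0],[0,0,0,0,0],[0,0,0,-0.08,0],[0,0,0,-0.16,0]]])

```text
time_s: 4.3
tcp_pos: [0.6218, -0.1717, 0.1773]
eef_rot: [179.6, 0.1, -80.4]
contact_force: [1.1, -0.3, 0.1]
gripper_width: 0.065
gripper_force: 0.0
```

>>> play_rows(rows=[[[0,-0.08,0,-0.08,0],[0,-0.16,0,-0.14,0],[0,-0.24,0,-0.2,0],[0,-0.3,0,-0.24,0],[0,-0.3,0,-0.24,0],[0,-0.3,0,-0.24,0],[0,-0.3,0,-0.24,0],[0,-0.3,0,-0.24,0]]])

```text
time_s: 4.97
tcp_pos: [0.5985, -0.0239, 0.2986]
eef_rot: [180.0, 0.0, -80.4]
contact_force: [0.3, 0.1, 0.1]
gripper_width: 0.0875
gripper_force: 0.0
```

```bash
python3 - <<'E'
from h import *
import pickle
s=r.get_state(); print(s["tcp_pos"],s["eef_rot"])
i=r.camera_info("wrist"); b=r.capture("wrist");pickle.dump((i,b),open("w2.pkl","wb"))
cv2.imwrite("pics/w2.png",cv2.resize(b[0:230,120:400],(700,575),interpolation=cv2.INTER_CUBIC)[:,:,::-1])
E
```

```text
[ 0.59846863 -0.02385604  0.29855589] [ 1.79961230e+02  1.40913570e-02 -8.04080126e+01]
```

View pics/w2.png

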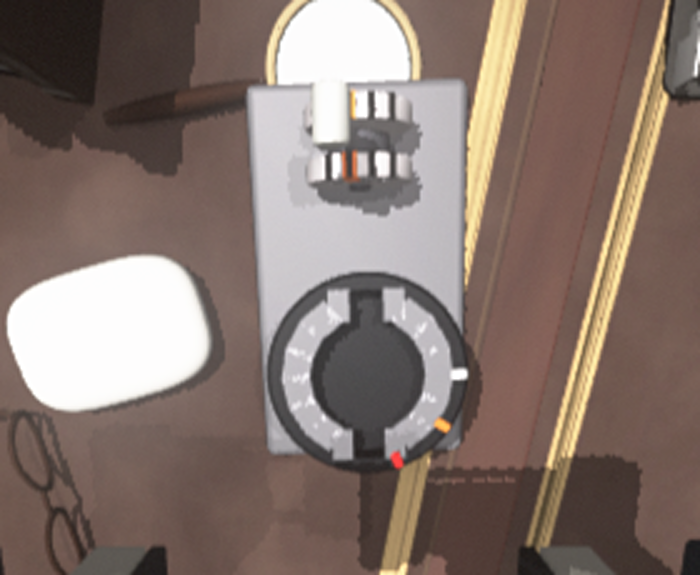

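The lever knob at crop (330,112) now leans over the orange notch at (350,160). The collar centre is at crop (367,372).

```bash
python3 - <<'E'
from h import *
import pickle
i,im=pickle.load(open("w2.pkl","rb"));i1,_=pickle.load(open("w1.pkl","rb"))
f=lambda u,v:(120+u/2.5,v/2.5)
c=onz(i,f(367.5,372),.11);print("collar",c,[np.linalg.norm(onz(i,f(*p),.11)-c) for p in((267,372),(468,372),(367,272),(367,472))])
print("tri",tri([ray(i,*f(367.5,372)),ray(i1,227,182.4)]),tri([ray(i,*f(459,374)),ray(i1,259.3,183.6)]),tri([ray(i,*f(443,425)),ray(i1,254.2,201.4)]))
for uv,off in((f(452,374),0),(f(436,421),.6),(f(394.5,453),1.25)):
    v=onz(i,uv,.11)-c;print("r",np.linalg.norm(v[:2]),"yaw",np.degrees(np.arctan2(-v[1],-v[0])+off))
y=np.radians(10);gx=np.array([np.cos(y),np.sin(y)])
for z in(.1135,.102):print("knob",z,(onz(i,f(330,111),z)-c)[:2]@gx)
print("orange lean x",(onz(i,f(350,162),.069)-c)[:2]@gx, "cheeks",[(onz(i,f(u,165),.04)-c)[:2]@gx for u in(308,411)])
E
```

```text
collar [ 0.58928663 -0.05414493  0.11      ] [np.float64(0.05104530387470079), np.float64(0.051042533697417986), np.float64(0.048726872756104815), np.float64(0.05270667763190187)]
tri (array([ 0.58920991, -0.05376282,  0.10526001]), [0.00026294611900100205, 0.00026294611900091585]) (array([ 0.54343448, -0.06103018,  0.11022863]), [0.0001880070646844667, 0.0001880070646844294]) (array([ 0.54630436, -0.03412522,  0.11182784]), [0.00017706954156080967, 0.0001770695415608518])
r 0.04297268541978869 yaw 8.219975807009266
r 0.04378238004416201 yaw 8.652323498279877
r 0.04480778554826416 yaw 10.20781341306639
knob 0.1135 0.0175653172576269
knob 0.102 0.017721040546090045
orange lean x 0.007963933524822529 cheeks [np.float64(0.031309728067923995), np.float64(-0.026835191793303813)]
```

>>> play_rows(rows=[[[0,-0.6,0.27,0,-0.65],[0,-0.6,0.27,0,-0.65],[0,-0.6,0.27,0,-0.65],[0,-0.6,0.27,0,-0.65],[0,-0.6,0.27,0,-0.65],[0,-0.6,0.27,0,-0.65],[0,-0.6,0.27,0,-0.65],[0,-0.6,0.27,0,-0.65]]])

```text
time_s: 5.68
tcp_pos: [0.4146, 0.25, 0.2983]
eef_rot: [179.9, 0.0, -24.3]
contact_force: [0.4, 1.8, 0.2]
gripper_width: 0.0877
gripper_force: 0.0
```

>>> play_rows(rows=[[[0,0,0,0,-0.07],[0,0,0,0,-0.14],[0,0,0,0,-0.21],[0,0,0,0,-0.28],[0,0,0,0,-0.28],[0,0,0,0,-0.28],[0,0,0,0,-0.28],[0,0,0,0,-0.28]]])

```text
time_s: 6.35
tcp_pos: [0.4161, 0.2491, 0.2987]
eef_rot: [180.0, 0.0, -0.7]
contact_force: [0.6, -0.0, 0.3]
gripper_width: 0.0876
gripper_force: 0.0
```

```bash
python3 - <<'E'
from h import *
import pickle
s=r.get_state(); print(s["tcp_pos"],s["eef_rot"],s["joints"])
i=r.camera_info("wrist"); b=r.capture("wrist");pickle.dump((i,b),open("w3.pkl","wb"))
cv2.imwrite("pics/w3.png",b[:,:,::-1])
print(blobs(b,(0,0,150),(180,45,255),None,300)[0]);print(blobs(b,*OR,None,10)[0])
E
```

```text
[0.41607119 0.24908787 0.29873974] [ 1.79969395e+02  2.20245092e-02 -6.92593147e-01] [ 5.42055055e+01 -1.11839885e-01 -1.55765833e+01 -4.35863888e-04
 -7.45729601e+01  3.51020233e+01]
[(533, [431.0, 11.8], [421, 0, 32, 37]), (367, [499.1, 44.1], [485, 31, 27, 27]), (2260, [166.1, 85.9], [139, 57, 55, 58]), (2269, [245.9, 116.9], [220, 90, 53, 55]), (1493, [174.9, 198.7], [151, 178, 49, 43]), (325, [196.3, 278.8], [183, 270, 30, 19])]
[(14239, [56.4, 83.0], [0, 0, 138, 190]), (192, [97.7, 44.7], [72, 39, 46, 11]), (10, [39.3, 43.3], [37, 42, 6, 3]), (12, [84.5, 46.1], [81, 44, 7, 5]), (37, [498.9, 57.5], [496, 54, 7, 8]), (26, [168.1, 59.7], [165, 56, 7, 10]), (18, [243.9, 142.3], [241, 140, 7, 6]), (25, [318.5, 190.2], [314, 185, 8, 12]), (100, [310.8, 204.0], [302, 197, 16, 14]), (86, [99.6, 246.1], [95, 236, 11, 21]), (21, [416.4, 255.6], [415, 251, 4, 10]), (85, [98.3, 272.1], [94, 262, 11, 19]), (42, [416.1, 269.5], [412, 262, 7, 17]), (16, [218.1, 282.4], [217, 279, 3, 7])]
```

View pics/w3.png

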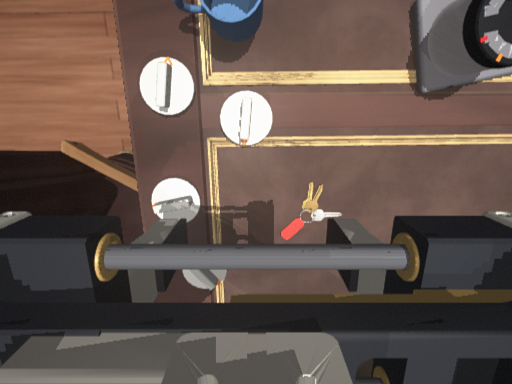

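The target lid is at (246,117) with its orange arrow at (244,142), pointing towards the robot.

```bash
python3 - <<'E'
from h import *
import pickle
i,im=pickle.load(open("w3.pkl","rb"));it,js=r.camera_info("top"),r.camera_info("scene")
n,l=blobs(im,(0,0,140),(180,60,255),(212,82,280,152),300)
m=np.isin(l,[l[117,k] for k in(230,232,262)]).astype(np.uint8)
cs,_=cv2.findContours(m,cv2.RETR_EXTERNAL,cv2.CHAIN_APPROX_NONE);h=cv2.convexHull(max(cs,key=len))
e=cv2.fitEllipse(h);print(e)
c=onz(i,e[0],.022);a=onz(i,(243.9,142.3),.0225);v=a-c;print("lid",c,"arrow r",np.linalg.norm(v[:2]),"yaw",np.degrees(np.arctan2(-v[1],-v[0])))
print("tri",tri([ray(i,*e[0]),ray(js,190.9,216.7)]),tri([ray(i,*e[0]),ray(js,190.9,216.7),ray(it,180.5,178.2)]))
# bar top: shade edges
g=cv2.cvtColor(im,cv2.COLOR_RGB2GRAY)[88:148:4,232:262]
print(g)
E
```

```text
((245.88760375976562, 117.32173919677734), (53.35544967651367, 55.49283218383789), 167.03158569335938)
lid [0.48172195 0.26486388 0.022     ] arrow r 0.03833359701125626 yaw -5.984889008652533
tri (array([0.4819051 , 0.26531233, 0.02314348]), [0.0005191176455111382, 0.0005191176455111241]) (array([0.48134426, 0.26498221, 0.02311817]), [0.00042321415136245836, 0.001055039092849804, 0.0011846574686628505])
[[115 115 114 114 113 113 114 115 113 115 114 114 116 117 114 115 114 115
  115 114 114 113 115 114 114 113 113 113 112 112]
 [115 111 121 147 190 222 234 246 255 255 255 255 254 254 254 254 254 255
  255 255 251 233 225 212 157 125 114 112 113 114]
 [255 254 253 252 252 252 252 252 252 252 252 252 249 249 249 252 252 252
  252 252 252 252 252 252 252 253 253 254 255 247]
 [252 252 252 252 252 252 252 252 253 253 216 245 253 252 252 252 252 253
  249 227 249 253 252 252 252 252 252 252 252 252]
 [252 252 252 252 252 252 252 253 255 190 218 249 253 252 252 252 253 254
  243 166 255 254 253 252 252 252 252 252 252 252]
 [252 252 252 252 252 252 254 255 183 155 236 251 252 252 252 252 2
[... 483 characters left out ...]
252 252 252 252 246 222
  236 253 253 252 252 252 252 252 252 252 252 252]
 [252 252 252 252 252 252 253 253 212 249 253 253 252 252 252 253 239 178
  253 253 252 252 252 252 252 252 252 252 252 252]
 [252 252 252 252 253 255 192 172 236 253 253 252 252 252 251 250 236 181
  253 253 252 252 252 252 252 252 252 252 252 252]
 [251 251 252 252 252 254 230 165 244 254 253 252 252 252 252 245 220 235
  252 252 252 252 252 252 252 252 252 252 251 252]
 [236 249 254 253 252 253 255 183 152 130 125 159 169 149 147 197 235 252
  252 252 251 251 251 251 252 253 253 246 229 168]
 [210 209 188 140 122 128 138 148 179 214 184 194 188 191 238 242 240 238
  236 229 186 173 137 127 165 152 185 192 186 186]]
```

>>> play_rows(rows=[[[0.5,0.06,-0.033,0,0.062],[0.5,0.131,-0.033,0.06,0.062],[0.5,0.131,-0.033,0.14,0.062],[0.5,0.131,-0.033,0.22,0.062],[0.5,0.131,-0.033,0.3,0.062],[0.5,0.131,-0.033,0.38,0.062],[0.5,0.131,-0.033,0.42,0.062],[0.5,0.131,-0.033,0.42,0.062]]])

```text
time_s: 7.07
tcp_pos: [0.479, 0.2628, 0.0841]
eef_rot: [179.6, 0.3, -6.0]
contact_force: [-1.3, -1.2, 0.5]
gripper_width: 0.0453
gripper_force: 0.0
```

>>> play_rows(rows=[[[0.5,0,0,0,0],[0.5,0,0,0,0],[0.5,0,0,0,0],[0.5,0,0,0,0],[0.5,0,0,0,0],[0.5,0,0,0,0],[0.5,0,0,0,0],[0.5,0,0,0,0]]])

```text
time_s: 7.73
tcp_pos: [0.4816, 0.2655, 0.0894]
eef_rot: [-180.0, -0.0, -5.8]
contact_force: [1.2, -0.1, 0.1]
gripper_width: 0.0438
gripper_force: 0.0
```

```bash
python3 - <<'E'
from h import *
s=r.get_state(); print(s["tcp_pos"],s["eef_rot"],s["gripper_width"])
b=r.capture("wrist")
cv2.imwrite("pics/w4.png",b[:,:,::-1])
E
```

```text
[0.48156399 0.26554402 0.08939886] [-1.79972246e+02 -1.81980696e-02 -5.83379501e+00] 0.043823351022718796
```

View pics/w4.png

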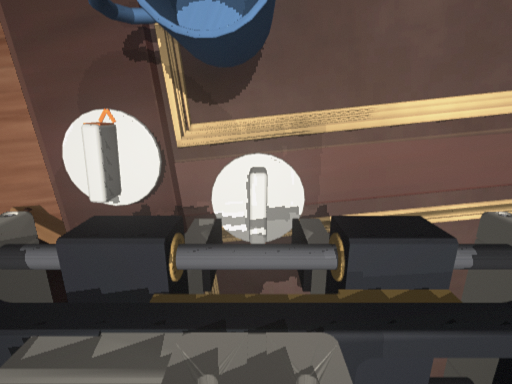

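The bar is aligned and centred between the fingers, so I go down and grip.

>>> play_rows(rows=[[[0.5,0,0,0.06,0],[0.5,0,0,0.1,0],[0.5,0,0,0.129,0],[0.5,0,0,0.129,0],[0.5,0,0,0.129,0],[0.5,0,0,0.129,0],[1,0,0,0.129,0],[1,0,0,0.129,0]]], squeeze=40)

```text
time_s: 8.45
tcp_pos: [0.4816, 0.2655, 0.0248]
eef_rot: [-180.0, -0.0, -5.8]
contact_force: [0.6, 1.1, -0.6]
gripper_width: 0.0355
gripper_force: 0.0
```

>>> play_rows(rows=[[[1,0,0,0,0],[1,0,0,0,0],[1,0,0,0,0],[1,0,0,0,0],[1,0,0,0,0],[1,0,0,0,0],[1,0,0,0,0],[1,0,0,0,0]]])

```text
time_s: 9.12
tcp_pos: [0.4815, 0.2654, 0.0247]
eef_rot: [-180.0, -0.0, -5.8]
contact_force: [-1.2, -1.0, 2.5]
gripper_width: 0.0141
gripper_force: 40.0
```

```bash
python3 - <<'E'
from h import *
s=r.get_state(); print(s["tcp_pos"],s["eef_rot"],s["gripper_width"],s["gripper_force"],s["contact_force"],s["moment"])
E
```

```text
[0.48150681 0.26540646 0.02466618] [-1.79999306e+02 -2.88794478e-03 -5.83214187e+00] 0.014077188151400527 40.00017464160919 [-1.1981548  -1.03377884  2.54343231] [-0.28735603  0.3330048   0.03521426]
```

>>> play_rows(rows=[[[1,0,0,-0.08,0],[1,0,0,-0.16,0],[1,0,0,-0.24,0],[1,0,0,-0.32,0],[1,0.035,0.076,-0.34,-0.05],[1,0.07,0.153,-0.34,-0.1],[1,0.105,0.229,-0.34,-0.15],[1,0.105,0.229,-0.34,-0.187]]])

```text
time_s: 9.78
tcp_pos: [0.5226, 0.1414, 0.1947]
eef_rot: [180.0, 0.0, 10.3]
contact_force: [0.0, 0.5, -1.8]
gripper_width: 0.0137
gripper_force: 40.0
```

```bash
python3 - <<'E'
from h import *
s=r.get_state(); p,y=s["tcp_pos"],s["eef_rot"][2]; print(p,y,s["gripper_width"],s["gripper_force"])
a=np.radians(y);d=np.array([.589,-.053])-p[:2]
print("dx,dy shares",d@[np.cos(a),np.sin(a)]/.5,d@[np.sin(a),-np.cos(a)]/.5,"turn share",-np.radians(10.2-y)/1.5)
E
```

```text
[0.5226009  0.14140425 0.19471076] 10.27870324858173 0.01373477726543328 39.99879240989685
dx,dy shares 0.06128935628819546 0.406264732415205 turn share 0.0009157538798445006
```

>>> play_rows(rows=[[[1,0.01,0.07,0,0],[1,0.02,0.14,0,0],[1,0.03,0.21,0,0],[1,0.042,0.28,0,0],[1,0.052,0.35,0,0],[1,0.061,0.406,0.04,0],[1,0.061,0.406,0.08,0],[1,0.061,0.406,0.08,0]]])

```text
time_s: 10.45
tcp_pos: [0.5856, -0.0499, 0.15]
eef_rot: [-179.9, 0.4, 10.0]
contact_force: [-0.8, -0.4, -1.7]
gripper_width: 0.0135
gripper_force: 40.0
```

```bash
python3 - <<'E'
from h import *
import pickle
s=r.get_state(); p,y=s["tcp_pos"],s["eef_rot"][2]; print(p,y,s["gripper_force"],s["contact_force"],s["moment"])
D={}
for n in("wrist","scene","top"):
    D[n]=(r.camera_info(n),r.capture(n))
pickle.dump(D,open("d5.pkl","wb"))
for n in("scene","top"):
    i,im=D[n]
    # project expected arrow
    P=np.linalg.inv(i["pose"]);f=192/np.tan(np.radians(i["fovy"]/2));a=np.radians(y)
    for q in(np.array([p[0]-.036*np.cos(a),p[1]-.036*np.sin(a),p[2]-.003]),):
        c=P[:3,:3]@q+P[:3,3];u,v=i["cx"]+f*c[0]/c[2],i["cy"]+f*c[1]/c[2];print(n,"expect arrow",u,v)
        print(blobs(im,(4,90,90),(25,255,255),(int(u)-22,int(v)-22,int(u)+22,int(v)+22),2)[0])
i,im=D["wrist"]
print(blobs(im,(4,90,90),(25,255,255),(150,100,360,384),4)[0]); print(blobs(im,(0,0,140),(180,60,255),(150,80,360,260),100)[0])
E
```

```text
[ 0.58556655 -0.04991642  0.15002477] 10.009999005039573 39.999173283576965 [-0.77257609 -0.43297173 -1.69296951] [-0.08021151  0.37915625  0.00510744]
scene expect arrow 262.99923265071845 146.08133702059393
[(3, [251.0, 124.0], [250, 124, 3, 1]), (3, [252.7, 128.0], [252, 127, 2, 3]), (14, [244.0, 138.1], [240, 135, 9, 7]), (2, [240.5, 138.0], [240, 138, 2, 1]), (16, [261.3, 142.9], [260, 140, 4, 7]), (5, [258.4, 157.2], [258, 156, 2, 3])]
top expect arrow 272.79711532097343 154.53216375577853
[(7, [265.0, 157.7], [264, 157, 3, 3]), (18, [251.1, 164.7], [250, 162, 4, 6])]
[(729, [171.8, 200.3], [150, 189, 46, 23]), (193, [222.6, 258.2], [220, 234, 6, 47]), (4, [289.5, 235.5], [289, 235, 2, 2]), (107, [290.8, 261.9], [289, 241, 4, 39]), (11, [243.5, 287.3], [243, 285, 2, 6]), (56, [272.1, 291.5], [267, 285, 13, 10])]
[(4588, [302.0, 146.2], [204, 118, 156, 97]), (4999, [261.1, 184.6], [200, 149, 119, 75])]
```

```bash
cat > chk.py <<'E'
from h import *
import sys
s=r.get_state(); p,y=np.array(s["tcp_pos"]),s["eef_rot"][2]; print(p,s["eef_rot"],s["gripper_force"],s["contact_force"],s["moment"])
a=np.radians(y);X=np.array([np.cos(a),np.sin(a),0]);Y=np.array([np.sin(a),-np.cos(a),0])
i=r.camera_info("wrist");im=r.capture("wrist")
hsv=cv2.cvtColor(im,cv2.COLOR_RGB2HSV);m=cv2.inRange(hsv,(0,0,140),(180,60,255))
n,l,st,c=cv2.connectedComponentsWithStats(m);j=l[180,235] or l[175,240]
cs,_=cv2.findContours((l==j).astype(np.uint8),cv2.RETR_EXTERNAL,cv2.CHAIN_APPROX_NONE);ct=max(cs,key=len)[:,0]
pts=np.array([onz(i,q,p[2]-.0027)-p for q in ct if q[1]<195]);xy=np.c_[pts@X,pts@Y];xy=xy[(xy[:,0]>.012)&(np.abs(np.hypot(*xy.T)-.041)<.006)]
A=np.c_[2*xy,np.ones(len(xy))];w=np.linalg.lstsq(A,(xy**2).sum(1),rcond=None)[0];print("rim circle in tool",w[:2],"R",np.sqrt(w[2]+w[0]**2+w[1]**2),len(xy))
for k in range(3):w[:2]+=np.mean((xy-w[:2])*(1-.041/np.hypot(*(xy-w[:2]).T))[:,None],0)*2
print("fixed R",w[:2], "max x",xy[:,0].max())
J=r.camera_info("scene");S=r.capture("scene")
o=[b for b in blobs(S,(4,90,90),(25,255,255),(245,130,280,165),3)[0]];print("scene orange",[(b[0],b[1]) for b in o])
for b in o:
    q=onz(J,b[1],p[2]-.0025)-p;print("  as arrow: r",np.hypot(q@X,q@Y),"ang off",np.degrees(np.arctan2(q@Y,-(q@X))))
E
python3 chk.py
```

```text
[ 0.58832694 -0.04776483  0.15506253] [1.79983265e+02 9.71521121e-03 1.02737441e+01] 39.99946475028992 [ 0.60413238  0.1363038  -1.19820791] [-0.11497147  0.07722365  0.04488958]
rim circle in tool [0.00610013 0.00236115] R 0.037191482407450724 152
fixed R [0.00059733 0.00303402] max x 0.04576180540931273
scene orange [(4, [246.0, 135.5]), (14, [260.9, 141.8]), (6, [258.2, 157.2])]
  as arrow: r 0.049499247792512496 ang off -178.3764478452069
  as arrow: r 0.02171280751858989 ang off 24.918954094326253
  as arrow: r 0.10586611251563487 ang off -36.207570937754774
```

>>> play_rows(rows=[[[1,0,0.0105,0,0],[1,0,0.0105,0,0],[1,0,0.0105,0.01,0],[1,0,0.0105,0.02,0],[1,0,0.0105,0.03,0],[1,0,0.0105,0.03,0],[1,0,0.0105,0.03,0],[1,0,0.0105,0.03,0]]])

```text
time_s: 11.37
tcp_pos: [0.5891, -0.0533, 0.1394]
eef_rot: [180.0, 0.0, 10.2]
contact_force: [-0.6, -0.4, -0.7]
gripper_width: 0.0138
gripper_force: 40.0
```

>>> play_rows(rows=[[[1,0,0,0.004,0],[1,0,0,0.008,0],[1,0,0,0.012,0],[1,0,0,0.016,0],[1,0,0,0.02,0],[1,0,0,0.02,0],[1,0,0,0.02,0],[1,0,0,0.02,0]]])

```text
time_s: 12.03
tcp_pos: [0.5892, -0.0533, 0.1296]
eef_rot: [180.0, -0.0, 10.2]
contact_force: [0.5, -0.9, -0.7]
gripper_width: 0.014
gripper_force: 40.0
```

```bash
python3 - <<'E'
from h import *
s=r.get_state(); print(s["tcp_pos"],s["eef_rot"],s["gripper_force"],s["contact_force"],s["moment"])
E
```

```text
[ 0.58919513 -0.0533159   0.12962211] [ 1.79995517e+02 -4.76761012e-03  1.02450904e+01] 39.999343156814575 [ 0.45085787 -0.90183885 -0.72539044] [-0.10565185  0.12382579 -0.01376617]
```

The lid has entered the collar freely, 5 mm deep with no force. I press it home.

>>> play_rows(rows=[[[1,0,0,0.005,0],[1,0,0,0.01,0],[1,0,0,0.015,0],[1,0,0,0.02,0],[1,0,0,0.022,0],[1,0,0,0.023,0],[1,0,0,0.023,0],[1,0,0,0.023,0]]])

```text
time_s: 12.7
tcp_pos: [0.589, -0.0533, 0.1187]
eef_rot: [180.0, -0.0, 10.3]
contact_force: [-3.2, 0.2, 5.5]
gripper_width: 0.0138
gripper_force: 40.0
```

```bash
python3 - <<'E'
from h import *
s=r.get_state(); print(s["tcp_pos"],s["eef_rot"],s["gripper_force"],s["contact_force"],s["moment"])
E
```

```text
[ 0.58903872 -0.05332731  0.11867555] [ 1.79989986e+02 -4.22185395e-03  1.02543189e+01] 40.00097036361694 [-3.21100647  0.21251922  5.46821331] [ 0.25843726  1.14057035 -0.02216913]
```

>>> play_rows(rows=[[[1,0,0,0.001,0.04],[1,0,0,0.001,0.08],[1,0,0,0.001,0.12],[1,0,0,0.001,0.16],[1,0,0,0.001,0.2],[1,0,0,0.001,0.2],[1,0,0,0.001,0.2],[1,0,0,0.001,0.2]]])

```text
time_s: 13.37
tcp_pos: [0.5904, -0.0535, 0.1186]
eef_rot: [-180.0, -0.2, -6.8]
contact_force: [0.8, -2.4, 5.5]
gripper_width: 0.0135
gripper_force: 40.0
```

```bash
python3 - <<'E'
from h import *
s=r.get_state(); print(s["tcp_pos"],s["eef_rot"],s["gripper_force"],s["contact_force"],s["moment"])
E
```

```text
[ 0.5904061  -0.05345181  0.11864687] [-1.79997441e+02 -1.52874963e-01 -6.79973337e+00] 40.000757575035095 [ 0.77630361 -2.40896022  5.45447613] [-0.56413345 -0.2058833   0.0783111 ]
```

The spring resists with 0.08 Nm, so the lugs are engaged under the collar. I continue to the half-way mark.

>>> play_rows(rows=[[[1,0,0,0,0.04],[1,0,0,0,0.08],[1,0,0,0,0.12],[1,0,0,0,0.16],[1,0,0,0,0.2],[1,0,0,0,0.2],[1,0,0,0,0.2],[1,0,0,0,0.2]]])

```text
time_s: 14.03
tcp_pos: [0.5902, -0.0535, 0.1187]
eef_rot: [-180.0, -0.1, -24.0]
contact_force: [0.0, -1.8, 6.7]
gripper_width: 0.014
gripper_force: 40.0
```

```bash
python3 - <<'E'
from h import *
s=r.get_state(); print(s["tcp_pos"],s["eef_rot"],s["gripper_force"],s["contact_force"],s["moment"],s["time_s"])
t=r.capture("top");c=r.capture("scene");w=r.capture("wrist")
o=np.zeros((600,800,3),np.uint8)
o[:288,:400]=cv2.resize(t[110:182,240:340],(400,288),interpolation=cv2.INTER_CUBIC)
o[:288,400:]=cv2.resize(c[130:202,220:320],(400,288),interpolation=cv2.INTER_CUBIC)
o[300:,:400]=cv2.resize(w,(400,300));o[300:,400:]=cv2.resize(c,(400,300))
cv2.imwrite("pics/end.png",o[:,:,::-1])
E
```

```text
[ 0.5901616  -0.05349104  0.11865303] [-1.79966571e+02 -1.25552553e-01 -2.39843647e+01] 40.00140130519867 [ 0.03535102 -1.81121696  6.70784472] [-0.44559411  0.04637237 -0.01084287] 14.0333
```

View pics/end.png

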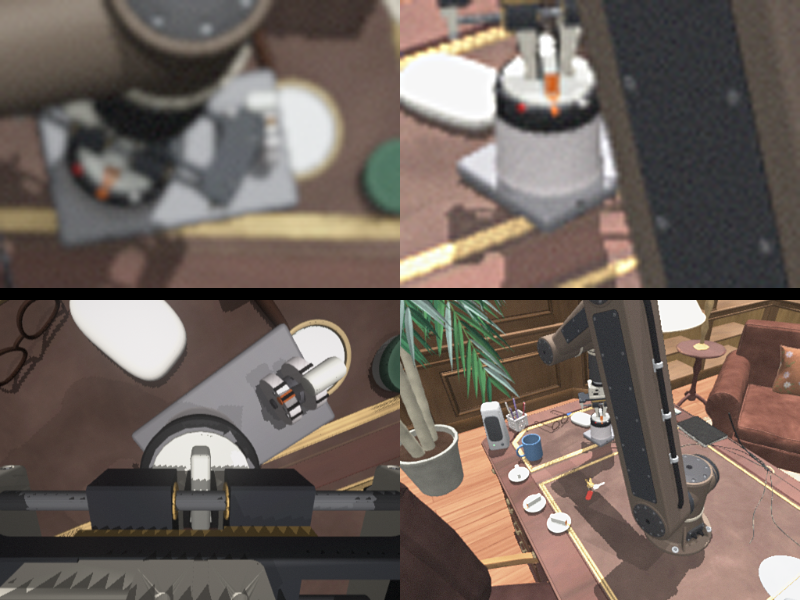

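Both views show the arrow meeting the orange mark and the lid flush in the collar, with the lever still over its orange notch. I let it settle, then hand in.

>>> play_rows(rows=[[[1,0,0,0,0],[1,0,0,0,0],[1,0,0,0,0],[1,0,0,0,0],[1,0,0,0,0],[1,0,0,0,0],[1,0,0,0,0],[1,0,0,0,0]]])

```text
time_s: 14.85
tcp_pos: [0.5902, -0.0535, 0.1187]
eef_rot: [-180.0, -0.1, -24.0]
contact_force: [1.3, -0.9, 5.4]
gripper_width: 0.0136
gripper_force: 40.0
```

```bash
python3 - <<'E'
from h import *
s=r.get_state(); print(s["tcp_pos"],s["eef_rot"],s["gripper_force"],s["contact_force"],s["moment"])
print(r.close_job())
E
```

```text
[ 0.59019178 -0.05347863  0.11866092] [-1.79966625e+02 -1.26964013e-01 -2.39826840e+01] 40.00126361846924 [ 1.25643681 -0.93919589  5.40380301] [-0.49094111  0.04361983 -0.01811362]
the job is handed in; nothing more can be done
None
```

I handed the job in after about 15 s of robot time; the hand-in returned no verdict. By my measurements, the lever is in the orange notch and the lid is fully home with its arrow at the orange half-way mark, held still at 40 N. I steered clear of the mug, tin and stapler but did not re-measure them.

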